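# Find the cash drawer's concealed catch and open the drawer

## Task

The honey stall's cash drawer is shut. With closed fingertips feel along the shallow groove in the top panel for the catch that lies flush in it, without leaning hard on the metal, and press it so that the drawer springs out; then reach in behind the drawer's front and draw it all the way open with the fingers, and let go. Do not pinch the drawer front or press on its outside, and leave the jars and other things where they stand.

Things in the scene. Friction and masses are not known exactly. Their poses are not given: they have to be found in the camera images.
- till: grey sheet-metal cash drawer unit, fixed: 260 mm deep (its x), 400 wide (its y), 90 high, flat top panel. Origin: centre of its underside. Its +x points to its rear, z up; the drawer front is on its -x side, looking roughly towards the robot. A shallow groove is sunk into the top near the front edge, and the concealed catch lies in the groove. It bears 60 N of pressing.
- groove_mid (a point): centre of the groove's floor, 75 mm in front (-x) of the unit's centre, 88 mm above the table; axes as the unit's. The groove runs along the unit's y: 170 mm long, 48 wide in x, 2 deep. Catch: a plate of the floor's own metal, 44 mm in x by 50 in y, a 2 mm gap all round; its centre is on the groove's centre line up to 55 mm either way along y from here (to be felt for)
- catch (a joint): how far the catch is pressed, m: 0 up, flush with the groove floor; 0.006 fully down. Its place is not reported: feel for it (the rest of the floor is rigid and does not move this joint) or see it. It begins to yield at 2 N, is fully down at 5.5 N, frees the drawer at 0.0035 to 0.004 and springs up again when let go.
- drawer (a joint): how far the drawer stands out, m: 0 shut and latched, 0.105 fully out at its stop; it slides to the unit's -x. Freed by the catch, it is sprung out to about 0.055 and stays there; beyond that it slides with 1 to 2 N of friction and stays where it is left.
- front_edge (a point): point on the moving drawer: middle of the top edge of its front wall, on the inner (rear) face, 76 mm above the table; axes as the unit's. The wall is 14 mm thick, 394 wide, 8 to 76 mm high, without a handle. Behind it is an empty compartment, 360 mm wide, its floor 16 mm above the table. With the drawer sprung out, the gap between wall and unit is about 55 mm in x.
- balm_tin: flat round gold-coloured tin, 80 mm across, 34 mm high; on the top panel, behind the groove. Loose; origin: centre of its underside. Leave it alone.
- label_roll: roll of paper labels lying flat, 80 mm across, 30 mm high; on the top panel, behind the groove. Loose; origin: centre of its underside. Leave it alone.
- jar_a: honey jar with gold lid, 66 mm across, 85 mm tall, on the table beside the drawer unit. Loose; origin: centre of its underside. Leave it alone.
- jar_b: another such jar. Loose; origin: centre of its underside. Leave it alone.
- jar_c: another such jar, on the other side of the unit. Loose; origin: centre of its underside. Leave it alone.
- pen_cup: black open cup, 72 mm across, 90 mm tall, on the table beside the unit. Loose; origin: centre of its underside. Leave it alone.
- order_pad: thick paper pad lying flat, 80 x 120 x 18 mm, on the table between robot and unit, to the right. Loose; origin: centre of its underside. Leave it alone.

How it is judged:
By the outcome, as a careful person would: the job done as asked, in the order asked, and still so for the second after the job is handed in, with the robot touching nothing.
It also fails if it takes over 61 s, if anything falls off the work surface, if the arm or the gripper's body presses on something with over 40 N, if the wrist force passes 120 N, or if a joint passes its speed limit or range.

## Robot

A 7-joint arm with a two-finger parallel gripper is mounted at the origin on the work surface. World frame = base frame: x ahead of the robot, y to its left, z up, the work surface at z = 0. Lengths are in mm, angles in rad, forces in N, time in s.
With the tool pointing down it reaches from about 425 to 875 mm from the base axis. Payload 4.7 kg.
Tool frame: the origin (TCP) lies midway between the tips of the shut fingers; the grasp point (between the pads) lies 19 mm behind it; z points along the fingers, x is the direction in which the jaws open and shut, and the axes are right-handed (so a half turn about z gives the same grasp; the last joint's range is limited). The gripper opens to 87 mm and grips with 3 to 60 N. Pads are 19 mm wide; open, the fingers measure 117 mm over their backs; the gripper's body (75 mm by 190 mm) begins 51 mm behind the grasp point.
Start: joints at [-1.306, 0.321, -0.07, 1.45, 0.023, 1.371, -0.057], TCP at [161.343, 629.678, 222.587] pointing down, gripper open.
Joint ranges: [-2.86, 2.86], [-0.3, 2.09], [-1.38, 1.24], [0.06, 2.45], [-1.56, 4.7], [0.09, 2.05], [-2.69, 2.69]. Speed limits (rad/s): [2.57, 2.57, 3.14, 3.14, 3.14, 3.14, 3.14].

## Interface

Orientations are given as a unit quaternion [w, x, y, z].
In Python, from cell import bot gives the robot as it stands.
- The arm moves only by the shell command python3 -m jog 'ROWS' [FORCE]. ROWS is JSON, a list of rows, each a list of 7 numbers: the shift along the tool's x, y, z in m, then the turn, a rotation vector about the tool's x, y, z in rad, then the opening, from 0 (shut) to 1 (fully open). In form: [[dx, dy, dz, ax, ay, az, claw], ...]. A call has 1 to 12 rows; each row is the pose to reach, as a shift and turn from the pose measured when the call began, along the tool's axes at that moment; what a row does not reach only later rows make up. A row lasts 1/8 s, in which the tool goes at most 62.5 mm and 10.7 degrees, less where a joint would pass 70% of its speed; a pose out of reach is approached as far as the arm can. A call with a gripper value outside its range is refused whole. The fingers move at their own pace and stop on an object; FORCE is the grip in N (left out, the last holds). Time passes only in rows, so rows that repeat a pose let the fingers close. It gives the time, the measured TCP pose, the force and the opening at its end, in the units of the state.
- bot.get_obs(): the state, without advancing time (a new reading comes with each control period).
- bot.snapshot(name): name is "scene" or "top"; returns a dict with "color" (480x640x3 uint8, blue, green, red), "fx", "fy", "cx", "cy" (pixels), "camera_from_world" (4x4, takes a point from world to camera coordinates). Camera axes: x right, y up, looking along -z (the intrinsics and any distortion apply to the point x, -y, -z); pixel columns grow to the right and rows downward; lengths in mm; the calibration is good to about 2 mm. A picture is of the moment at which its call begins. There is no depth.
- bot.close_job(): hands the job in, once; it reports no verdict.
The state is a dict: "clock": time; "joints": joint angles; "dq": joint speeds; "tau": joint torques, N m; "tool_pos": TCP position; "eef_rot": TCP orientation; "force": force on the tool from outside, world axes, zero at the start; "wrist_torque": the same for the moment, N m; "opening": opening from 0.0 (shut) to 1.0 (fully open).
Only numpy, scipy, OpenCV 4.12 (cv2) and the standard library are available. Lean on these libraries where they do the work, as an engineer would, in place of code of your own. Each camera call takes 0.05 s, during which the arm holds its last target.

## Working session

There is one attempt and no reset: what is moved stays moved. The work goes in short steps, Python scripts to look and compute and a shell command to move; the robot and the scene stay as the last step left them, time stands still between calls to the robot, and variables do not carry over. Pictures are saved under pics/ and viewed, and the job is handed in when it is done.

```bash
ls; mkdir -p pics; python3 - <<'E'
from cell import bot
import cv2
o=bot.get_obs(); print(o)
for n in("scene","top"):
    s=bot.snapshot(n); cv2.imwrite(f"pics/{n}0.png",s["color"]); print(n,s["fx"],s["fy"],s["cx"],s["cy"],[k for k in s]); print(s["camera_from_world"])
E
```

```text
pics
{'clock': 0.0, 'joints': array([-1.30590568,  0.32185389, -0.07006293,  1.45168349,  0.0226294 ,
        1.37079081, -0.05688703]), 'dq': array([-5.74725349e-04,  1.44811506e-03,  1.99612860e-05,  1.06833694e-03,
        4.58218926e-04,  8.30156775e-04,  1.64600815e-03]), 'tau': array([-1.57730842e-04, -4.91313958e+01, -4.04158132e-01, -3.12521982e+01,
       -6.39849692e-02,  4.39915771e-02,  1.80127045e-04]), 'tool_pos': array([161.24438406, 629.10816115, 221.43702957]), 'eef_rot': array([ 6.48947542e-04,  7.89981253e-01,  6.13130223e-01, -7.27026738e-04]), 'force': array([-0.37784961, -0.22597115,  0.51248102]), 'wrist_torque': array([ 0.02327653, -0.02209402, -0.01587535]), 'opening': 0.9999923169161263}
scene 502.01887935819923 502.01887935819923 317.4871646597584 235.96027989487766 ['color', 'fx', 'fy', 'cx', 'cy', 'camera_from_world']
[[ 8.06999377e-01  5.90548097e-01  2.22493849e-03 -4.74067687e+02]
 [-4.66098712e-01  6.34613500e-01  6.16455754e-01  1.93604458e+02]
 [ 3.62634796e-01 -4.98516451e-01  7.87386406e-01 -1.48975471e+03]
 [ 0.00000000e+00  0.00000000e+00  0.00000000e+00  1.00000000e+00]]
top 524.1726428493964 524.1726428493964 317.0412455610831 237.72012502213224 ['color', 'fx', 'fy', 'cx', 'cy', 'camera_from_world']
[[ 1.00015183e-02 -9.99949835e-01 -5.45117443e-04  1.11589696e+01]
 [ 9.97297805e-01  9.93531154e-03  7.27899553e-02 -5.63711129e+02]
 [-7.27808879e-02 -1.27165450e-03  9.97347144e-01 -1.30448481e+03]
 [ 0.00000000e+00  0.00000000e+00  0.00000000e+00  1.00000000e+00]]
```

View pics/scene0.png

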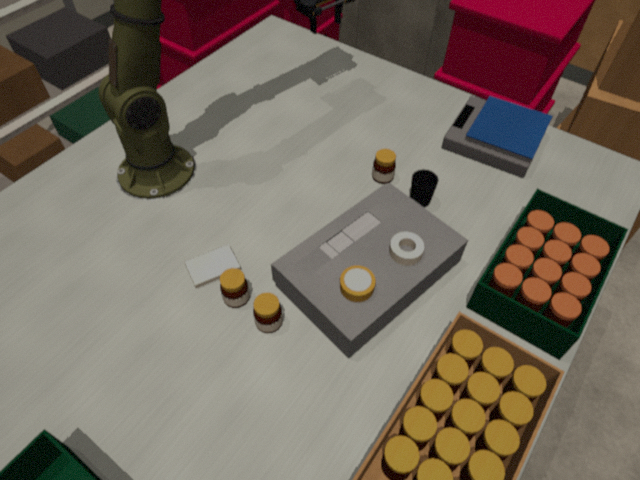

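View pics/top0.png

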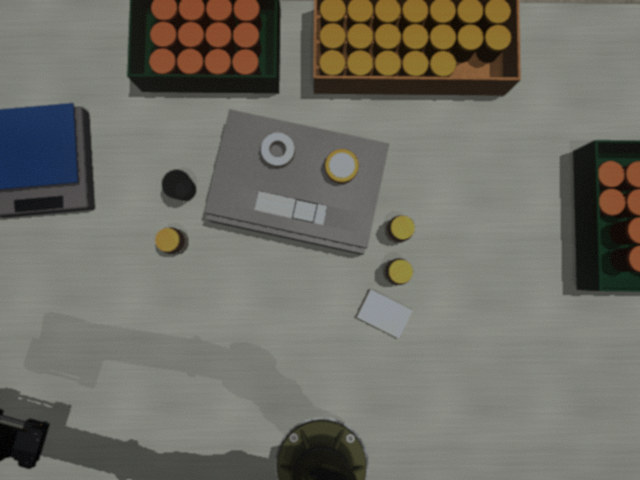

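```bash
cat > h.py <<'E'
import numpy as np, cv2
from cell import bot
def ray(s,u,v,z):
    M=np.array(s["camera_from_world"]);R=M[:3,:3];t=M[:3,3]
    d=R.T@np.array([(u-s["cx"])/s["fx"],-(v-s["cy"])/s["fy"],-1.]);c=-R.T@t
    return c+d*(z-c[2])/d[2]
def pix(s,p):
    M=np.array(s["camera_from_world"]);q=M[:3,:3]@np.array(p,float)+M[:3,3]
    return np.array([s["cx"]+s["fx"]*q[0]/-q[2], s["cy"]+s["fy"]*q[1]/q[2]])
E
python3 - <<'E'
import cv2
a=cv2.imread('pics/top0.png');b=cv2.imread('pics/scene0.png')
cv2.imwrite('pics/tc.png',cv2.resize(a[100:270,190:400],None,fx=3.5,fy=3.5,interpolation=cv2.INTER_CUBIC))
cv2.imwrite('pics/sc.png',cv2.resize(b[180:355,260:475],None,fx=3.4,fy=3.4,interpolation=cv2.INTER_CUBIC))
E
```

```text
(no output)
```

View pics/tc.png

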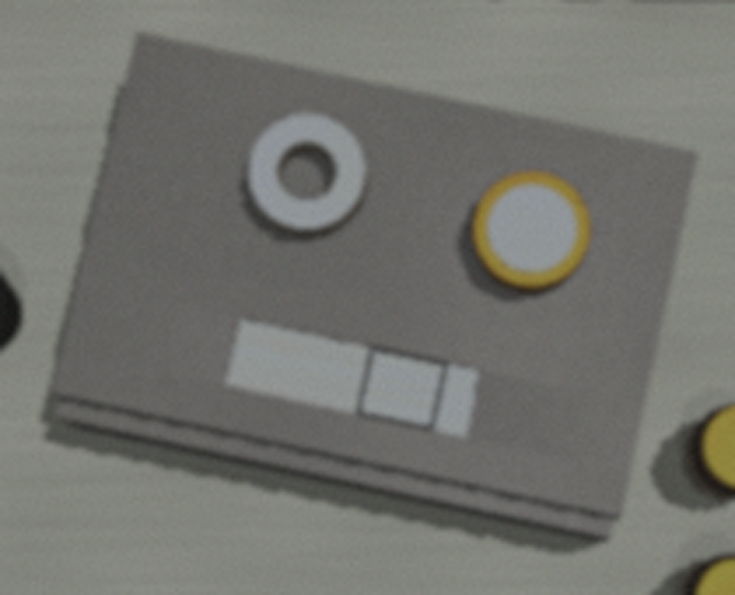

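View pics/sc.png

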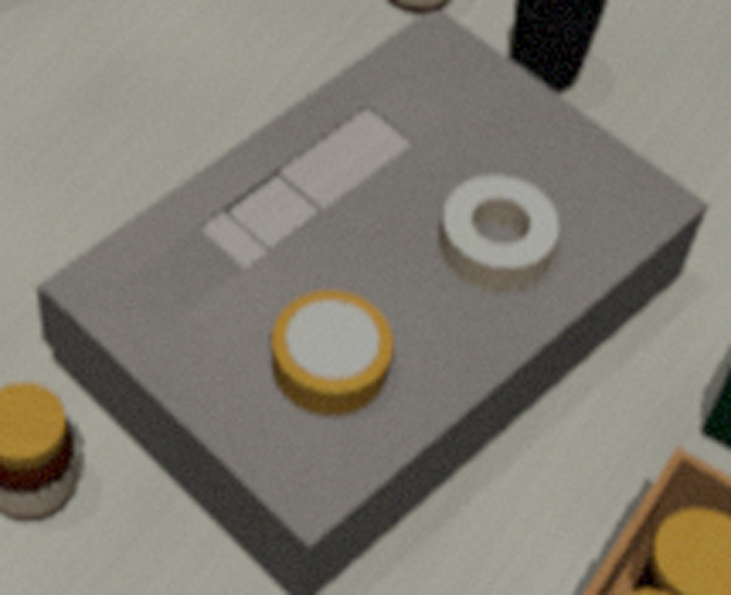

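```bash
python3 - <<'E'
from h import *
from scipy.spatial.transform import Rotation as Ro
s=bot.snapshot("top");c=bot.snapshot("scene")
T=lambda x,y,z:ray(s,190+x/3.5-.36,100+y/3.5-.36,z)
S=lambda x,y,z:ray(c,260+x/3.4-.35,180+y/3.4-.35,z)
cr=[T(138,33,90),T(696,153,90),T(619,517,90),T(62,397,90)]
for p in cr: print("corner",p.round(1))
for i in range(4): print(np.linalg.norm(cr[i]-cr[(i+1)%4]).round(1))
S_=[S(435,12,90),S(706,207,90),S(309,545,90),S(42,290,90)]
print("scene corners",[p.round(1)[:2] for p in S_])
g=[T(240,320,88),T(478,369,88),T(467,437,88),T(227,385,88)]
print("groove",np.mean(g,0).round(1),[p.round(1)[:2] for p in g])
k=[T(371,349,88),T(446,361,88),T(434,427,88),T(360,412,88)]
print("catch",np.mean(k,0).round(1))
ks=[S(230,209,88),S(281,175,88),S(317,211,88),S(268,246,88)]
print("catch scene",np.mean(ks,0).round(1))
d=cr[1]-cr[0]+cr[2]-cr[3]; print("angle of -y axis",np.degrees(np.arctan2(d[1],d[0])))
o=bot.get_obs();R=Ro.from_quat(np.roll(o["eef_rot"],-1)).as_matrix();print(R.round(3),o["tool_pos"],o["force"])
E
```

```text
corner [871.  234.4  90. ]
corner [ 789.8 -154.4   90. ]
corner [ 536.6 -101.8   90. ]
corner [615.3 280.9  90. ]
397.2
258.6
390.7
259.9
scene corners [array([613.7, 279.6]), array([869.9, 228.9]), array([ 788.5, -157.5]), array([ 533.9, -107. ])]
groove [630.9  81.5  88. ] [array([670.2, 159.9]), array([637.8,  -4.6]), array([590.7,   2.5]), array([625., 168.])]
catch [624.6  47.1  88. ]
catch scene [622.2  45.6  88. ]
angle of -y axis -101.70411841862784
[[ 0.248  0.969 -0.   ]
 [ 0.969 -0.248 -0.001]
 [-0.001  0.    -1.   ]] [161.23095903 629.35120781 221.88724329] [-0.27799117  0.49681472 -0.21688398]
```

```bash
python3 -m jog '[[-0.403,0.589,0,0,0,-0.046,0],[-0.403,0.589,0,0,0,-0.046,0],[-0.403,0.589,0,0,0,-0.046,0],[-0.403,0.589,0,0,0,-0.046,0],[-0.403,0.589,0,0,0,-0.046,0],[-0.403,0.589,0,0,0,-0.046,0],[-0.403,0.589,0,0,0,-0.046,0],[-0.403,0.589,0,0,0,-0.046,0],[-0.403,0.589,0,0,0,-0.046,0],[-0.403,0.589,0,0,0,-0.046,0],[-0.403,0.589,0,0,0,-0.046,0],[-0.403,0.589,0,0,0,-0.046,0]]' 10
```

```text
clock: 1.7
tool_pos: [633.6, 87.8, 222.1]
eef_rot: [0.002, 0.777, 0.629, -0.001]
force: [-0.7, 0.3, -0.2]
opening: 0.004
```

```bash
python3 -m jog '[[0,0,0,0,0,0,0],[0,0,0,0,0,0,0]]'; python3 - <<'E'
from h import *
from scipy.spatial.transform import Rotation as Ro
o=bot.get_obs();R=Ro.from_quat(np.roll(o["eef_rot"],-1)).as_matrix();print(R.round(3),o["tool_pos"],o["force"],o["joints"])
E
```

```text
clock: 1.95
tool_pos: [632.9, 88.8, 221.8]
eef_rot: [0.001, 0.777, 0.629, -0.001]
force: [-0.8, 0.7, 0.1]
opening: 0.004
[[ 0.208  0.978 -0.001]
 [ 0.978 -0.208 -0.003]
 [-0.003 -0.    -1.   ]] [632.88153621  88.83344012 221.76931265] [-0.84934375  0.74335605  0.06929436] [-0.5108716   0.3095048   0.41334829  1.49542509 -0.1223926   1.36401985
  1.27150497]
```

```bash
python3 -m jog '[[0.014,-0.002,0.06,0.003,0,0,0],[0.014,-0.002,0.1,0.003,0,0,0],[0.014,-0.002,0.12,0.003,0,0,0],[0.014,-0.002,0.125,0.003,0,0,0],[0.014,-0.002,0.125,0.003,0,0,0],[0.014,-0.002,0.125,0.003,0,0,0]]'
```

```text
clock: 2.7
tool_pos: [635.0, 102.7, 98.7]
eef_rot: [0.0, 0.777, 0.629, -0.001]
force: [-0.8, 0.1, -0.3]
opening: 0.007
```

```bash
python3 -m jog '[[0,0,0.003,0,0,0,0],[0,0,0.006,0,0,0,0],[0,0,0.008,0,0,0,0],[0,0,0.008,0,0,0,0]]';for i in 1 2 3; do :; done; python3 -m jog '[[0,0,0.001,0,0,0,0],[0,0,0.001,0,0,0,0]]'
```

```text
clock: 3.2
tool_pos: [634.7, 102.6, 90.3]
eef_rot: [0.0, 0.777, 0.629, -0.001]
force: [0.3, 0.5, 0.1]
opening: 0.004
clock: 3.45
tool_pos: [634.7, 102.6, 89.2]
eef_rot: [0.0, 0.777, 0.629, -0.001]
force: [0.0, -0.4, -0.2]
opening: 0.002
```

```bash
python3 -m jog '[[0,0,0.001,0,0,0,0],[0,0,0.001,0,0,0,0]]'; python3 -m jog '[[0,0,0.0007,0,0,0,0],[0,0,0.0007,0,0,0,0]]'
```

```text
clock: 3.7
tool_pos: [634.8, 102.6, 88.5]
eef_rot: [0.0, 0.777, 0.629, -0.001]
force: [-0.2, -0.5, 2.0]
opening: 0.005
clock: 3.95
tool_pos: [634.8, 102.7, 88.5]
eef_rot: [0.0, 0.777, 0.629, -0.001]
force: [-2.2, -0.2, 5.3]
opening: 0.008
```

```bash
python3 -m jog '[[-0.006,0,0.0003,0,0,0,0],[-0.012,0,0.0003,0,0,0,0],[-0.018,0,0.0003,0,0,0,0],[-0.018,0,0.0003,0,0,0,0]]'; python3 -m jog '[[-0.006,0,0.0004,0,0,0,0],[-0.012,0,0.0004,0,0,0,0],[-0.018,0,0.0004,0,0,0,0],[-0.018,0,0.0004,0,0,0,0]]';
```

```text
clock: 4.45
tool_pos: [631.1, 83.8, 88.5]
eef_rot: [0.001, 0.778, 0.629, -0.001]
force: [-0.1, -0.6, 3.6]
opening: 0.009
clock: 4.95
tool_pos: [627.2, 64.8, 88.3]
eef_rot: [0.001, 0.778, 0.628, -0.001]
force: [-0.1, 0.3, 4.5]
opening: 0.004
```

```bash
python3 -m jog '[[-0.006,0,0.0004,0,0,0,0],[-0.012,0,0.0004,0,0,0,0],[-0.018,0,0.0004,0,0,0,0],[-0.018,0,0.0004,0,0,0,0]]'; python3 -m jog '[[0,0,0.001,0,0,0,0],[0,0,0.001,0,0,0,0]]'
```

```text
clock: 5.45
tool_pos: [623.3, 46.1, 88.0]
eef_rot: [0.001, 0.778, 0.628, -0.002]
force: [0.0, 2.2, 5.3]
opening: 0.007
clock: 5.7
tool_pos: [623.3, 46.1, 87.1]
eef_rot: [0.001, 0.778, 0.628, -0.002]
force: [0.4, 3.7, 5.0]
opening: 0.008
```

```bash
python3 -m jog '[[0,0,0.001,0,0,0,0],[0,0,0.002,0,0,0,0],[0,0,0.0025,0,0,0,0],[0,0,0.0025,0,0,0,0]]'; python3 - <<'E'
from h import *
s=bot.snapshot("top");cv2.imwrite('pics/t1.png',cv2.resize(s["color"][100:340,130:430],None,fx=2.6,fy=2.4))
E
```

```text
clock: 6.2
tool_pos: [623.3, 46.1, 84.9]
eef_rot: [0.001, 0.778, 0.628, -0.002]
force: [-0.2, 2.6, 6.5]
opening: 0.005
```

View pics/t1.png

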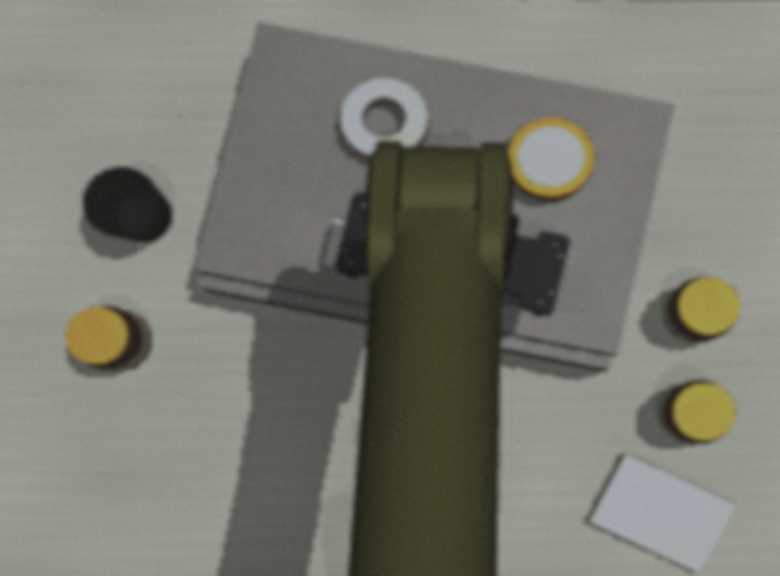

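The drawer front is still flush (front edge about (270–610, 290–360) in the crop) and nothing has moved. I'll press slightly further.

```bash
python3 -m jog '[[0,0,0.001,0,0,0,0],[0,0,0.0015,0,0,0,0],[0,0,0.0015,0,0,0,0],[0,0,0.0015,0,0,0,0]]'; python3 - <<'E'
from h import *
s=bot.snapshot("top");cv2.imwrite('pics/t2.png',cv2.resize(s["color"][100:340,130:430],None,fx=2.6,fy=2.4))
E
```

```text
clock: 6.75
tool_pos: [623.3, 46.0, 83.3]
eef_rot: [0.001, 0.778, 0.628, -0.002]
force: [0.8, 2.9, 5.4]
opening: 0.004
```

View pics/t2.png

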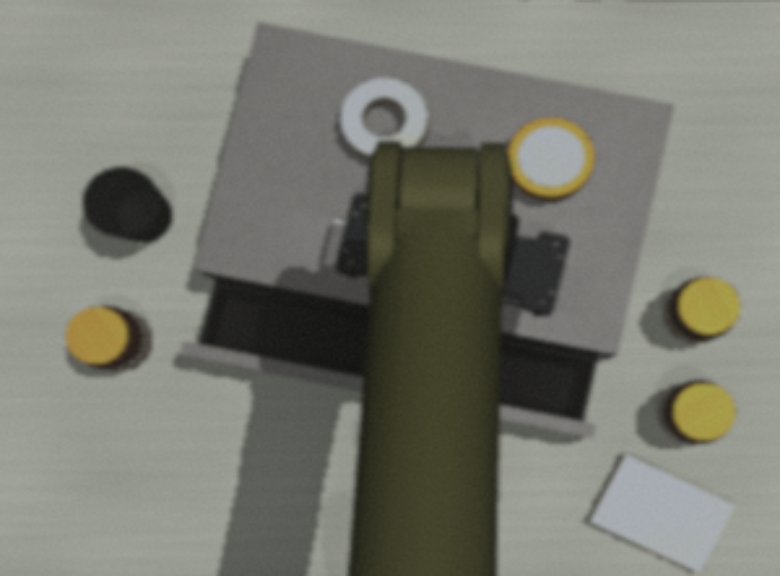

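The drawer has sprung out (dark gap from (205,280) to (595,420) in the crop). I'll lift off and measure the gap.

```bash
python3 -m jog '[[0,0,-0.02,0,0,0,0],[0,0,-0.05,0,0,0,0],[0,0,-0.06,0,0,0,0],[0,0,-0.06,0,0,0,0]]'; python3 - <<'E'
from h import *
from scipy.spatial.transform import Rotation as Ro
s=bot.snapshot("top");c=bot.snapshot("scene");cv2.imwrite('pics/t3.png',cv2.resize(s["color"][190:300,190:390],None,fx=4,fy=4));cv2.imwrite('pics/s3.png',cv2.resize(c["color"][150:350,240:480],None,fx=3,fy=3))
o=bot.get_obs();R=Ro.from_quat(np.roll(o["eef_rot"],-1)).as_matrix();print(R.round(3),o["tool_pos"],o["force"],o["joints"])
E
```

```text
clock: 7.3
tool_pos: [623.4, 45.5, 143.8]
eef_rot: [0.001, 0.778, 0.628, -0.002]
force: [0.2, 0.2, -0.0]
opening: 0.004
[[ 0.212  0.977 -0.003]
 [ 0.977 -0.212 -0.004]
 [-0.005 -0.002 -1.   ]] [622.4518459   45.83258955 142.19027662] [-0.28062104 -0.60218599  0.18410102] [-0.46070192  0.33193074  0.42073997  1.63263099 -0.13813642  1.21101177
  1.34643056]
```

View pics/t3.png

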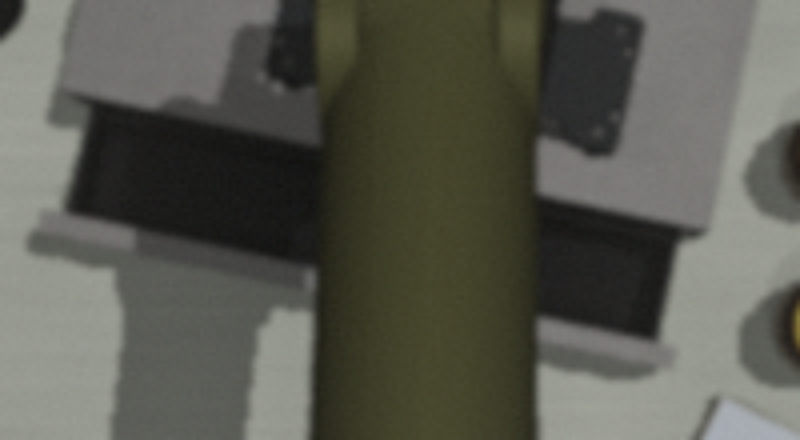

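View pics/s3.png

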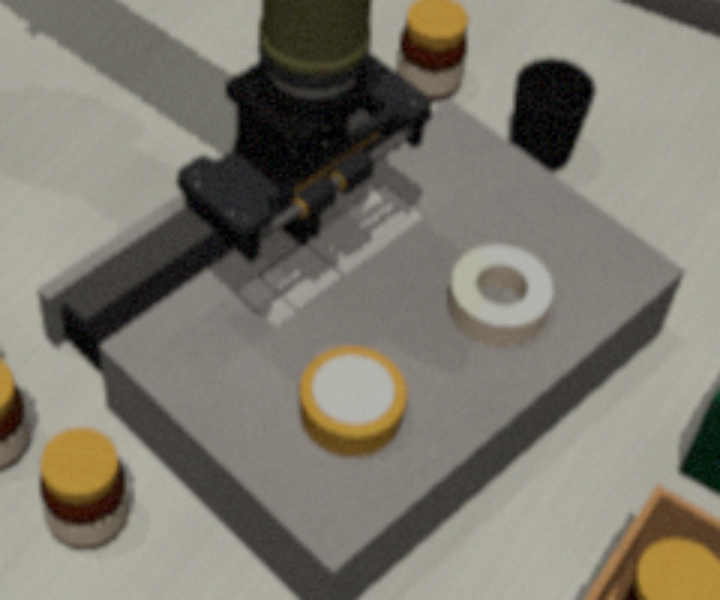

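```bash
python3 - <<'E'
from h import *
s=bot.snapshot("top")
T=lambda x,y,z:ray(s,190+x/4-.4,190+y/4-.4,z)[:2]
xu=np.array([.979,-.203]);yu=np.array([.203,.979]);C=np.array([702,63.])
for p,z in(((75,215),76),((300,264),76),((540,319),76),((655,340),76),((62,92),90),((705,232),90)):
    q=T(*p,z);print(q.round(1),(xu@(q-C)).round(1),(yu@(q-C)).round(1))
E
```

```text
[543.2 279.6] -199.4 179.8
[515. 143.] -199.4 40.3
[483.2  -2.3] -200.9 -108.3
[471.3 -71.7] -198.5 -178.7
[616.4 286.4] -129.2 201.3
[ 536.  -100.3] -129.4 -193.5
```

```bash
python3 - <<'E'
from h import *
s=bot.snapshot("scene")
T=lambda x,y,z:ray(s,240+x/3-.4,150+y/3-.4,z)[:2]
xu=np.array([.979,-.203]);yu=np.array([.203,.979]);C=np.array([702,63.])
for n,p,z in(("out",(42,293),76),("in",(64,306),76),("in2",(212,223),76),("out2",(180,203),76),("unit",(104,348),90)):
    q=T(*p,z);print(n,q.round(1),(xu@(q-C)).round(1),(yu@(q-C)).round(1))
s=bot.snapshot("top")
for x in(-185,-199,-213):
  for y in(100,-150):
    p=C+x*xu+y*yu; u=pix(s,[*p,76]);print(x,y,((u-190)*4).round())
E
```

```text
out [457.7 -86.1] -208.9 -195.6
in [480.5 -85.5] -186.7 -190.4
in2 [524.8  54.4] -171.7 -44.4
out2 [489.8  55.9] -206.3 -50.0
unit [ 539.3 -105.3] -125.1 -197.8
-185 100 [207. 218.]
-185 -150 [612. 306.]
-199 100 [202. 241.]
-199 -150 [607. 329.]
-213 100 [197. 263.]
-213 -150 [602. 352.]
```

```bash
python3 -m jog '[[0.016,-0.043,0,0,0,0,0],[0.032,-0.086,0,0,0,-0.01,0],[0.032,-0.086,0,0,0,-0.01,0],[0.032,-0.086,0,0,0,-0.01,0]]'; python3 - <<'E'
from h import *
c=bot.snapshot("scene");cv2.imwrite('pics/s4.png',cv2.resize(c["color"][150:350,240:480],None,fx=3,fy=3))
E
```

```text
clock: 8.05
tool_pos: [545.6, 95.2, 142.1]
eef_rot: [0.001, 0.775, 0.632, -0.003]
force: [0.7, 0.3, 0.3]
opening: 0.003
```

View pics/s4.png

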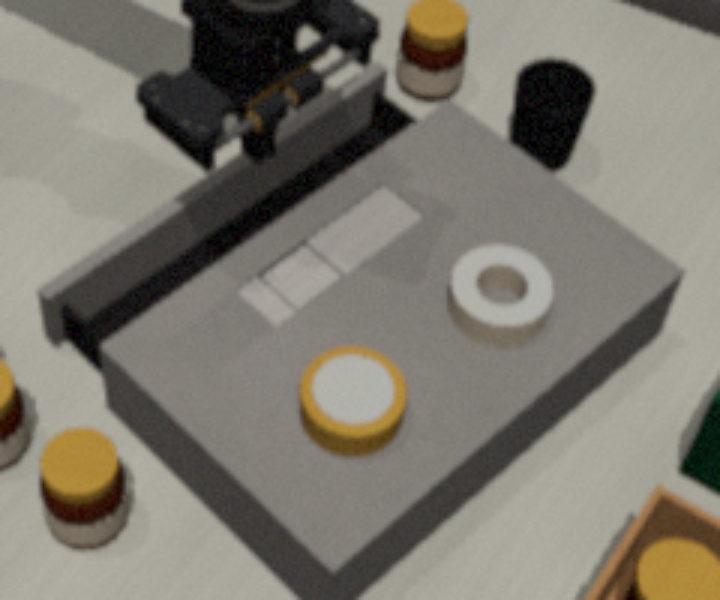

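```bash
python3 -m jog '[[0,0,0.03,0,0,0,0],[0,0,0.05,0,0,0,0],[0,0,0.06,0,0,0,0],[0,0,0.06,0,0,0,0]]' && python3 -m jog '[[0,0,0.01,0,0,0,0],[0,0,0.02,0,0,0,0],[0,0,0.03,0,0,0,0],[0,0,0.03,0,0,0,0]]'; python3 - <<'E'
from h import *
c=bot.snapshot("scene");cv2.imwrite('pics/s5.png',cv2.resize(c["color"][150:350,240:480],None,fx=3,fy=3))
E
```

```text
clock: 8.6
tool_pos: [546.0, 93.5, 81.6]
eef_rot: [0.001, 0.776, 0.631, -0.003]
force: [0.3, -0.3, 0.8]
opening: 0.005
clock: 9.1
tool_pos: [545.0, 93.2, 50.5]
eef_rot: [0.001, 0.776, 0.631, -0.004]
force: [0.4, 0.6, 0.2]
opening: 0.006
```

View pics/s5.png

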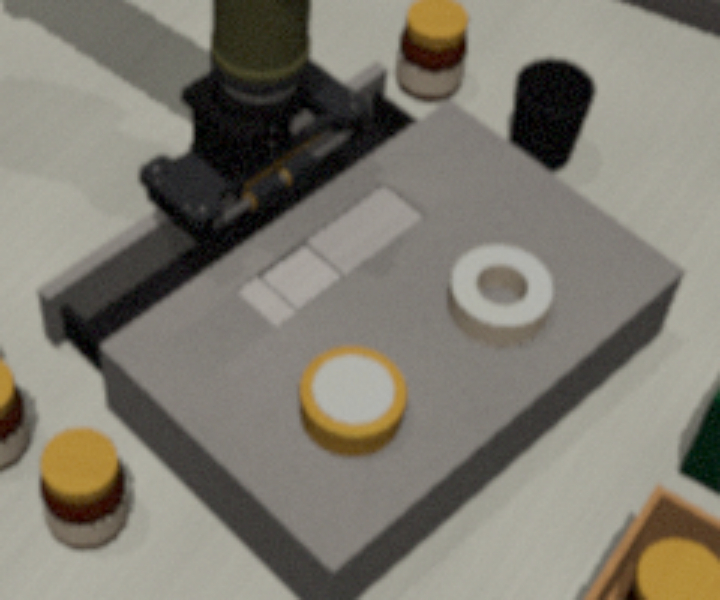

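The fingertips are inside the gap with no contact. Now drawing towards the robot.

```bash
python3 -m jog '[[0,-0.007,0,0,0,0,0],[0,-0.014,0,0,0,0,0],[0,-0.021,0,0,0,0,0],[0,-0.028,0,0,0,0,0],[0,-0.035,0,0,0,0,0],[0,-0.035,0,0,0,0,0]]'; python3 -m jog '[[0,-0.006,0,0,0,0,0],[0,-0.012,0,0,0,0,0],[0,-0.018,0,0,0,0,0],[0,-0.024,0,0,0,0,0],[0,-0.024,0,0,0,0,0]]'
```

```text
clock: 9.9
tool_pos: [510.5, 100.7, 51.3]
eef_rot: [0.001, 0.776, 0.631, -0.004]
force: [-0.1, 0.8, 1.0]
opening: 0.001
clock: 10.52
tool_pos: [485.9, 105.9, 51.1]
eef_rot: [0.0, 0.775, 0.631, -0.005]
force: [-0.4, -0.6, -0.1]
opening: 0.005
```

```bash
python3 - <<'E'
from h import *
c=bot.snapshot("scene");cv2.imwrite('pics/s6.png',cv2.resize(c["color"][150:350,220:460],None,fx=3,fy=3))
E
```

```text
(no output)
```

View pics/s6.png

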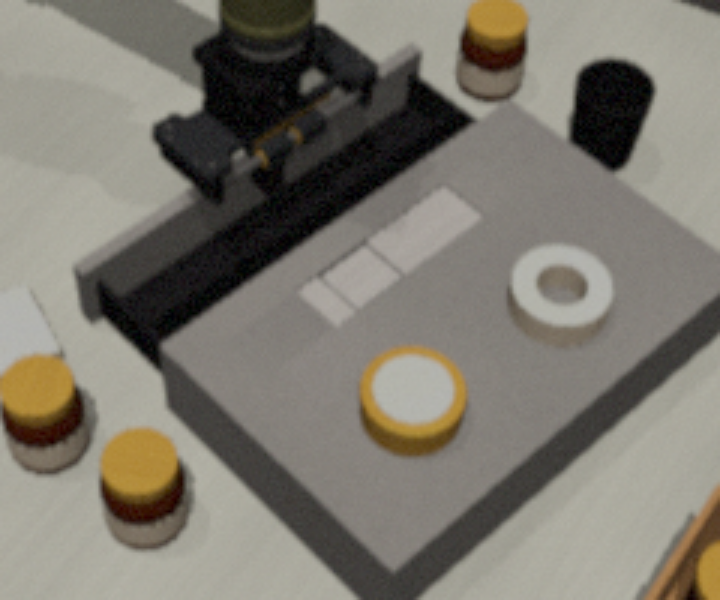

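The drawer is following (front corner from (102,293) to (80,272)). I'll continue until I feel the stop.

```bash
python3 -m jog '[[0,-0.005,0,0,0,0,0],[0,-0.01,0,0,0,0,0],[0,-0.01,0,0,0,0,0]]'; python3 -m jog '[[0,-0.004,0,0,0,0,0],[0,-0.004,0,0,0,0,0]]'; python3 -m jog '[[0,-0.004,0,0,0,0,0],[0,-0.004,0,0,0,0,0]]'; python3 -m jog '[[0,-0.004,0,0,0,0,0],[0,-0.004,0,0,0,0,0]]'
```

```text
clock: 10.95
tool_pos: [484.9, 106.1, 52.0]
eef_rot: [0.006, 0.776, 0.631, 0.002]
force: [22.7, -3.2, -19.5]
opening: 0.007
clock: 11.2
tool_pos: [485.2, 106.0, 52.4]
eef_rot: [0.009, 0.776, 0.63, 0.006]
force: [11.4, -2.0, -8.5]
opening: 0.007
clock: 11.45
tool_pos: [485.3, 105.9, 52.7]
eef_rot: [0.012, 0.777, 0.63, 0.009]
force: [10.7, -1.3, -9.4]
opening: 0.006
clock: 11.7
tool_pos: [485.5, 105.9, 53.0]
eef_rot: [0.015, 0.777, 0.63, 0.012]
force: [11.9, -1.0, -10.3]
opening: 0.003
```

```bash
python3 -m jog '[[0,0.008,0,0,0,0,0],[0,0.015,0,0,0,0,0],[0,0.015,0,0,0,0,0]]'; python3 - <<'E'
from h import *
from scipy.spatial.transform import Rotation as Ro
for n in("top","scene"):
  c=bot.snapshot(n);cv2.imwrite(f'pics/{n}7.png',cv2.resize(c["color"][150:350,200:440],None,fx=3,fy=3))
o=bot.get_obs();R=Ro.from_quat(np.roll(o["eef_rot"],-1)).as_matrix();print(R.round(3),o["tool_pos"],o["force"],o["joints"])
E
```

```text
clock: 12.08
tool_pos: [500.4, 102.6, 53.5]
eef_rot: [0.015, 0.777, 0.629, 0.012]
force: [-0.6, 0.0, 0.0]
opening: 0.006
[[ 0.207  0.978  0.038]
 [ 0.978 -0.207 -0.008]
 [-0.     0.038 -0.999]] [499.7725768  102.82299557  53.40512747] [0.0695363  0.65690964 0.07627456] [-0.61490712  0.15811337  0.37328186  2.02581802 -0.05012975  0.93455364
  1.14446152]
```

View pics/top7.png

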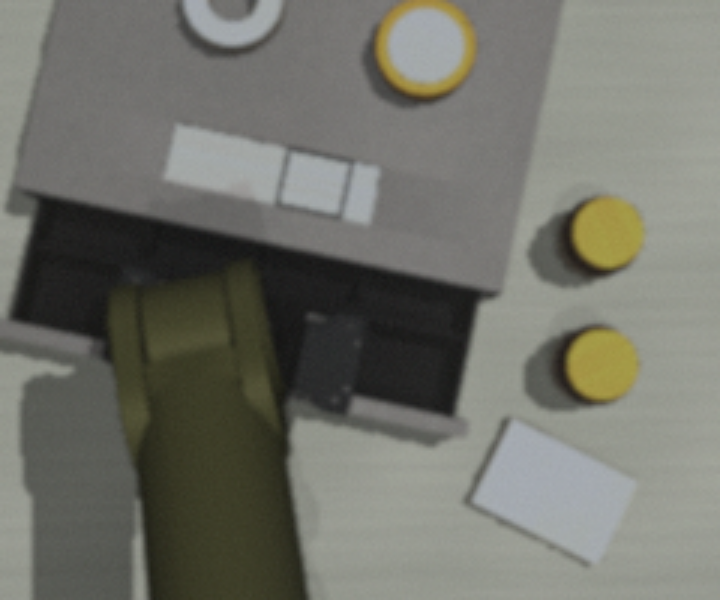

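View pics/scene7.png

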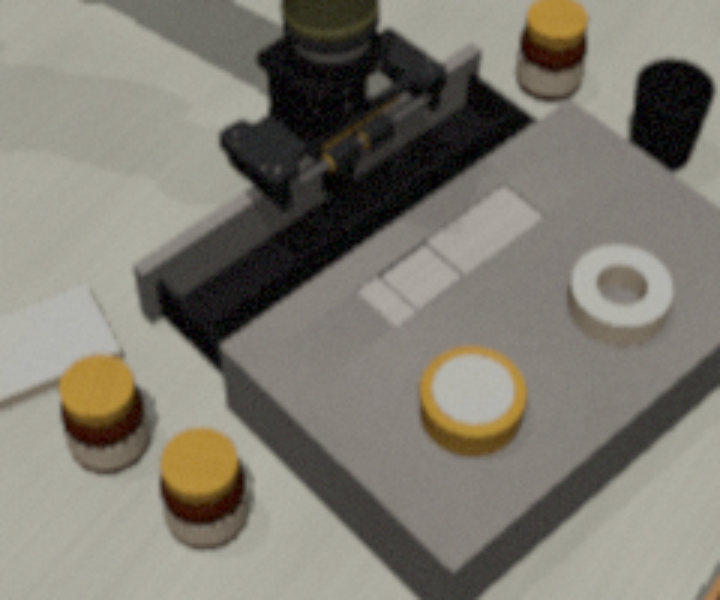

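```bash
python3 - <<'E'
from h import *
s=bot.snapshot("scene");t=bot.snapshot("top")
xu=np.array([.979,-.203]);yu=np.array([.203,.979]);C=np.array([702,63.])
for n,c,x,y,fx,x0,y0 in(("top in L",t,10,321,3,200,150),("top in R",t,453,412,3,200,150),("scene out corner",s,138,272,3,200,150),("scene in",s,165,283,3,200,150),("before out corner",s,42,293,3,240,150)):
    q=ray(c,x0+x/fx-.4,y0+y/fx-.4,76)[:2];print(n,q.round(1),(xu@(q-C)).round(1),(yu@(q-C)).round(1))
g=cv2.cvtColor(t["color"],cv2.COLOR_BGR2GRAY)
for y in(150,-130,-160):   # profile along x_u
    print(y,[(x,int(g[tuple(np.round(pix(t,[*(C+x*xu+y*yu),76])).astype(int)[::-1])])) for x in range(-275,-205,4)])
E
```

```text
top in L [511.1 291.9] -233.4 185.3
top in R [441.7 -65.2] -228.9 -178.3
scene out corner [427.8 -81.4] -239.1 -197.0
scene in [453.  -76.9] -215.4 -187.5
before out corner [457.7 -86.1] -208.9 -195.6
150 [(-275, 88), (-271, 112), (-267, 147), (-263, 150), (-259, 130), (-255, 89), (-251, 88), (-247, 103), (-243, 107), (-239, 113), (-235, 92), (-231, 58), (-227, 32), (-223, 31), (-219, 31), (-215, 32), (-211, 32), (-207, 33)]
-130 [(-275, 155), (-271, 158), (-267, 155), (-263, 151), (-259, 130), (-255, 90), (-251, 92), (-247, 109), (-243, 122), (-239, 122), (-235, 106), (-231, 38), (-227, 33), (-223, 31), (-219, 32), (-215, 34), (-211, 35), (-207, 34)]
-160 [(-275, 156), (-271, 158), (-267, 159), (-263, 155), (-259, 134), (-255, 91), (-251, 93), (-247, 107), (-243, 121), (-239, 123), (-235, 109), (-231, 48), (-227, 34), (-223, 34), (-219, 34), (-215, 41), (-211, 34), (-207, 35)]
```

```bash
python3 - <<'E'
from h import *
t=bot.snapshot("top")
xu=np.array([.979,-.203]);yu=np.array([.203,.979]);C=np.array([702,63.])
def prof(img,lo,hi,ys=(150,-130,-160)):
  g=cv2.cvtColor(img,cv2.COLOR_BGR2GRAY).astype(np.float32)
  for y in ys:
    xs=np.arange(lo,hi,3);uv=np.array([pix(t,[*(C+x*xu+y*yu),76]) for x in xs],np.float32)
    v=cv2.remap(g,uv[:,0].copy(),uv[:,1].copy(),cv2.INTER_LINEAR).ravel();print(y,list(zip(xs.tolist(),v.astype(int).tolist())))
prof(cv2.imread('pics/top0.png'),-175,-105)
a=cv2.imread('pics/t3.png');b=np.zeros((480,640,3),np.uint8);b[190:300,190:390]=cv2.resize(a,(200,110),interpolation=cv2.INTER_AREA)
print('sprung');prof(b,-235,-175)
print("now");prof(t["color"],-265,-205)
E
```

```text
150 [(-175, 128), (-172, 130), (-169, 129), (-166, 132), (-163, 127), (-160, 106), (-157, 83), (-154, 79), (-151, 78), (-148, 66), (-145, 54), (-142, 75), (-139, 95), (-136, 100), (-133, 93), (-130, 73), (-127, 74), (-124, 93), (-121, 101), (-118, 101), (-115, 98), (-112, 97), (-109, 98), (-106, 99)]
-130 [(-175, 135), (-172, 134), (-169, 134), (-166, 132), (-163, 118), (-160, 91), (-157, 79), (-154, 79), (-151, 78), (-148, 66), (-145, 62), (-142, 84), (-139, 103), (-136, 108), (-133, 101), (-130, 85), (-127, 86), (-124, 104), (-121, 108), (-118, 106), (-115, 104), (-112, 105), (-109, 105), (-106, 108)]
-160 [(-175, 133), (-172, 133), (-169, 131), (-166, 133), (-163, 126), (-160, 102), (-157, 79), (-154, 78), (-151, 77), (-148, 66), (-145, 60), (-142, 87), (-139, 103), (-136, 104), (-133, 97), (-130, 78), (-127, 82), (-124, 102), (-121, 105), (-118, 106), (-115, 105), (-112, 105), (-109, 106), (-106, 106)]
sprung
150 [(-235, 146), (-232, 141), (-229, 130), (-226, 111), (-223, 92), (-220, 88), (-217, 90), (-214, 96), (-211, 108), (-208, 114), (-205, 112), (-202, 101), (-199, 69), (-19
[... 652 characters left out ...]
253, 87), (-250, 91), (-247, 99), (-244, 110), (-241, 112), (-238, 111), (-235, 98), (-232, 61), (-229, 32), (-226, 30), (-223, 30), (-220, 31), (-217, 30), (-214, 33), (-211, 31), (-208, 31)]
-130 [(-265, 154), (-262, 148), (-259, 125), (-256, 97), (-253, 90), (-250, 96), (-247, 107), (-244, 120), (-241, 121), (-238, 119), (-235, 103), (-232, 62), (-229, 35), (-226, 32), (-223, 31), (-220, 35), (-217, 34), (-214, 34), (-211, 36), (-208, 34)]
-160 [(-265, 158), (-262, 148), (-259, 118), (-256, 95), (-253, 90), (-250, 97), (-247, 109), (-244, 119), (-241, 121), (-238, 120), (-235, 104), (-232, 63), (-229, 36), (-226, 35), (-223, 33), (-220, 34), (-217, 35), (-214, 36), (-211, 32), (-208, 32)]
```

Wall centre has moved from about −137 to −242 mm along the unit's x, so ~105 mm. Together with the firm resistance, that is the stop. Now lifting out.

```bash
python3 -m jog '[[0,0.001,-0.02,0,0,0,0],[0,0.002,-0.06,0,0,0,0],[0,0.005,-0.11,0,0,0,0],[0,0.006,-0.15,0,0,0,0],[0,0.006,-0.17,0,0,0,0],[0,0.006,-0.17,0,0,0,0]]'; python3 -m jog '[[0.05,0,0,0,0,0,0],[0.1,0,0,0,0,0,0],[0.15,0,0,0,0,0,0],[0.2,0,0,0,0,0,0],[0.25,0,0,0,0,0,0],[0.3,0,0,0,0,0,0],[0.35,0,0,0,0,0,0],[0.35,0,0,0,0,0,0],[0.35,0,0,0,0,0,0],[0.35,0,0,0,0,0,0]]'; python3 - <<'E'
from h import *
for n in("top","scene"):
  c=bot.snapshot(n);cv2.imwrite(f'pics/{n}8.png',c["color"])
  r=cv2.imread(f'pics/{n}0.png')
t=bot.snapshot("top");g=cv2.cvtColor(t["color"],cv2.COLOR_BGR2GRAY).astype(np.float32)
xu=np.array([.979,-.203]);yu=np.array([.203,.979]);C=np.array([702,63.])
for y in(100,0,-130):
  xs=np.arange(-260,-222,3);uv=np.array([pix(t,[*(C+x*xu+y*yu),76]) for x in xs],np.float32)
  print(y,list(zip(xs.tolist(),cv2.remap(g,uv[:,0].copy(),uv[:,1].copy(),cv2.INTER_LINEAR).ravel().astype(int).tolist())))
E
```

```text
clock: 13.08
tool_pos: [500.0, 103.4, 225.2]
eef_rot: [0.015, 0.777, 0.63, 0.014]
force: [0.1, -0.0, -0.6]
opening: 0.005
clock: 14.32
tool_pos: [572.8, 443.8, 225.8]
eef_rot: [0.016, 0.777, 0.629, 0.014]
force: [0.3, -1.0, 1.1]
opening: 0.003
100 [(-260, 140), (-257, 111), (-254, 91), (-251, 90), (-248, 101), (-245, 110), (-242, 115), (-239, 113), (-236, 108), (-233, 76), (-230, 43), (-227, 33), (-224, 31)]
0 [(-260, 136), (-257, 108), (-254, 89), (-251, 87), (-248, 98), (-245, 111), (-242, 113), (-239, 113), (-236, 108), (-233, 76), (-230, 41), (-227, 30), (-224, 30)]
-130 [(-260, 134), (-257, 101), (-254, 90), (-251, 94), (-248, 103), (-245, 117), (-242, 122), (-239, 121), (-236, 111), (-233, 77), (-230, 42), (-227, 33), (-224, 33)]
```

View pics/top8.png

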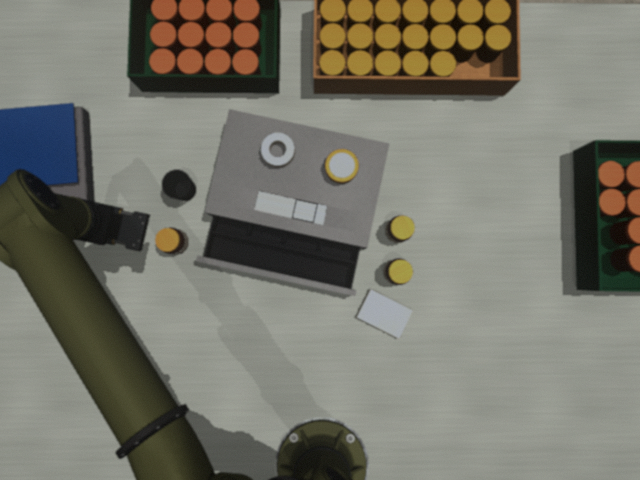

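View pics/scene8.png

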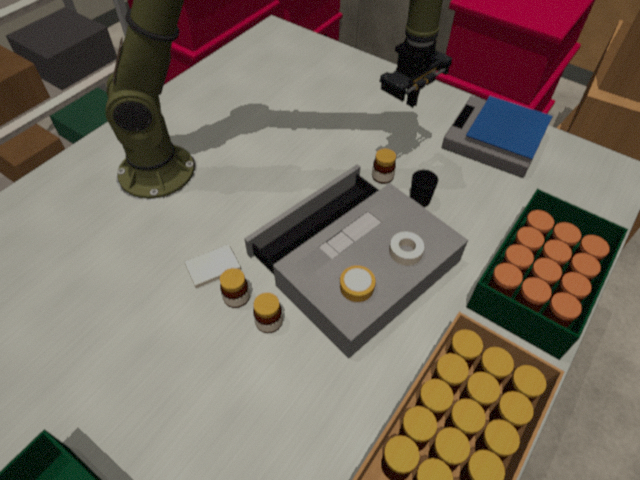

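The final pictures show the drawer standing out squarely, with the front running (197,262)–(353,293) in the top view. The jars, cup, pad, tin and roll are at their original pixels, and the arm is clear of everything.

```bash
python3 -m jog '[[0,0,0,0,0,0,0],[0,0,0,0,0,0,0]]'; python3 -c "
from cell import bot
print(bot.close_job())"
```

```text
clock: 14.72
tool_pos: [572.9, 444.3, 227.0]
eef_rot: [0.015, 0.777, 0.629, 0.015]
force: [1.0, 0.2, -0.0]
opening: 0.007
the job is handed in; nothing more can be done
None
```

The drawer is open to its stop, and I handed the job in at 14.7 s with the arm clear of everything.

- **Catch:** I slid closed fingertips along the groove floor with readings of up to 5.3 N. The catch gave way about 32 mm to the unit's −y side of the groove's centre. I pressed it with about 6.5 N and the drawer sprang out.
- **Drawer:** I reached in behind the front with the fingers shut and drew it towards the robot until it stopped dead. My last reading before that was near zero, and the next was about 23 N along the pull and 30 N in all. I pulled lightly three more times (about 15 N each) and it did not move. Then I backed off and lifted out.

**Last checks:**
- The front wall stands about 104–105 mm out in the top view, which matches the 105 mm stop.
- The jars, cup, pad, tin and roll show no shift by eye in the first and last pictures.
- The force reading at the end was within sensor noise.

**One disagreement:** the cameras put the drawer at about 65–70 mm after it sprang out, not the stated 55 mm or so. I did not resolve why. The shut and final positions and the hard stop agree with each other.

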